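# Reset the tripped bench load pod through its recessed well

## Robot

A 6-joint arm with a two-finger parallel gripper is mounted at the origin on a cart in front of the work surface, level with it; the furniture and walls round the work are solid. World frame = base frame: x ahead of the robot, y to its left, z up, the work surface at z = 0. Lengths are in m, angles in rad, forces in N, time in s.
With the tool pointing down it reaches from about 0.275 to 0.875 m from the base axis. Payload 12.5 kg.
Tool frame: the origin (TCP) lies at the very end of the fingers, on their centre line; the grasp point (between the pads) lies 19 mm behind it; z points along the fingers, y is the line along which they close (so a half turn about z gives the same grasp; the last joint's range is limited). The gripper opens to 85 mm and grips with 20 to 120 N. Pads are 22 mm wide; open, the fingers measure 114 mm over their backs; the gripper's body (76 mm by 85 mm) begins 54 mm behind the grasp point. The pads swing forward as they close: fully open they stand 13 mm farther back than shut.
Start: joints at [-1.284, 0.351, 1.652, -0, 1.139, -0.085], TCP at [0.2, -0.512, 0.231] pointing down, gripper open.
Joint ranges: [-2.75, 2.75], [-0.79, 2.1], [0.01, 2.65], [-1.57, 4.71], [0.07, 3.14], [-2.87, 2.87]. Speed limits (rad/s): [2.22, 2.22, 2.79, 3.14, 3.14, 3.14].

## Interface

Orientations are given as a 3x3 rotation matrix whose columns are the frame's x, y, z axes.
In Python, from bench import manip gives the robot as it stands. Calls block until the motion is done:
- manip.move_ptp(position, orientation): joint-space move of the TCP to a pose.
- manip.move_l(position, attitude=None, max_speed=0.15): straight line of the TCP; attitude=None keeps the orientation; max_speed is the mean speed in m/s.
- manip.move_j(angles): joint-space move.
- manip.set_gripper(opening, effort=None): opening from 0.0 (shut) to 1.0 (fully open); effort is the grip in N (None keeps the last); returns when the fingers have stopped.
- manip.dwell(seconds).
- manip.inverse_kinematics(position, orientation): joint angles nearest the present ones, or None.
- manip.grab_frame(name): name is "side" or "top"; returns (picture, depth): 400x640x3 uint8, red, green, blue; 400x640 float32, m along the optical axis (not along the pixel's ray), 0 where there is no reading.
- manip.get_calibration(name): a dict with "camera_matrix" (3x3 intrinsics, pixels), "R" (3x3) and "t" (3): a world point X has camera coordinates R X + t. Camera axes: x right, y down, z forward; pixel columns grow to the right and rows downward; lengths in m; the calibration is good to about 2 mm. A picture is of the moment at which its call begins. get_calibration takes no time and is no camera call.
A pose or a line that the arm cannot do raises manip.Unreachable and nothing moves.
- manip.sign_off(): hands the job in; it is judged then, once.
Trained networks look in the newest picture that a camera, given by its name, has taken for a name from the list of things; names that differ only in an ending like _2 or _b are one class to them, and where a whole thing is asked for, a point or a joint stands for the part that bears it (a point fixed in the world has none). Each returns a list of dicts, best first, with "confidence" (0 to 1); they miss things now and then, are a little off and sometimes report something else, mostly with a low value. They report only what shows in the picture. A call takes as long as a camera call.
- manip.look_for(camera, name): "at" ([x, y, z] in m, in world coordinates, good to about 4 mm: the middle of the surface that is visible of it).
Readings, each from a call of its own:
- manip.current_time(): time.
- manip.current_qpos(): joint angles.
- manip.current_joint_vel(): joint speeds.
- manip.current_joint_torque(): joint torques, N m.
- manip.current_ee_pos(): TCP position.
- manip.current_tcp_rot(): TCP orientation.
- manip.current_force(): force on the tool from outside, world axes, zero at the start.
- manip.current_ft_torque(): the same for the moment, N m.
- manip.current_grip_width(): opening from 0.0 (shut) to 1.0 (fully open).
- manip.current_grip_force(): force on a finger pad.
Only numpy, scipy, OpenCV 4.12 (cv2) and the standard library are available. Lean on these libraries where they do the work, as an engineer would, in place of code of your own. Each camera call takes 0.05 s, during which the arm holds its last target. There are 200 camera calls.

## Task

The bench load pod that carries the finned heat sink has tripped: with the fingertips, push its shutter fully open by the lug, reach into the well and press the sunken reset key to the bottom for about two seconds, then let it up and push the shutter fully shut again. Only push and press: lift nothing, and keep both pods standing where they are. Leave the other pod (the one carrying the flat black relay) with its shutter and key, and the loose things around, undisturbed.

Things in the scene. Friction and masses are not known exactly. Their poses are not given: they have to be found in the camera images.
- fin_pod: the pod to reset: loose, grey box of about 1.8 kg on feet, 130 x 220 x 55 mm (x, y, z), brass terminals on its +x side; origin: centre of its underside, z up. Flat deck at z = 55 mm; a shutter over a well in the deck runs between two rails (x = +-33.5 mm, 4 mm wide, 6 mm high, y -93 to +57 mm). A grey finned heat sink, 30 x 34 mm and 15 mm high, is fixed on its deck, centred at y = +88 mm.
- fin_pod_shutter (a joint): shutter of the pod with the heat sink: value in m, 0 = fully shut (shutter centred over the well), 0.060 = fully open (60 mm farther along the pod's +y, well wholly clear); may start up to 20 mm open. Plate 60 x 60 mm, 3 mm thick, top at pod z = 58.5 mm; slides with about 1.2 N friction, stays where left, stops firmly at both ends.
- fin_pod_key (a joint): sunken key of the pod with the heat sink: value in m, 0 = up, 0.006 = pressed to the bottom; a round cap 30 mm across, centred in the well, its top at pod z = 33 mm when up (22 mm below the deck); springs back; needs about 1.8 N to start and 4.5 N to bottom, then it is a rigid stop.
- fin_pod_lug (a point): centre of the top of the upright black lug on the shutter of the pod with the heat sink; the lug is 30 mm (pod x) x 8 mm (pod y) and rises 22 mm above the shutter plate (pod z 58.5 to 80.5 mm). At pod x = 0, y = -55 mm + joint value.
- fin_pod_well (a point): centre of the mouth of the well of the pod with the heat sink, at deck height (pod z = 55 mm), pod x = 0, y = -45 mm; axes as the pod's. The well is square, 50 x 50 mm, its floor at pod z = 18 mm; the key stands in its middle.
- box_pod: the other pod, to be left alone: same build as the pod to reset, but a smooth black relay box with a yellow stripe, 46 (x) x 26 (y) mm and 16 mm high, is fixed on its deck, centred at y = +90 mm.
- box_pod_shutter (a joint): shutter of the pod with the relay: value in m, 0 = fully shut (shutter centred over the well), 0.060 = fully open (60 mm farther along the pod's +y, well wholly clear); may start up to 20 mm open. Plate 60 x 60 mm, 3 mm thick, top at pod z = 58.5 mm; slides with about 1.2 N friction, stays where left, stops firmly at both ends.
- box_pod_key (a joint): sunken key of the pod with the relay: value in m, 0 = up, 0.006 = pressed to the bottom; a round cap 30 mm across, centred in the well, its top at pod z = 33 mm when up (22 mm below the deck); springs back; needs about 1.8 N to start and 4.5 N to bottom, then it is a rigid stop.
- box_pod_lug (a point): centre of the top of the upright black lug on the shutter of the pod with the relay; the lug is 30 mm (pod x) x 8 mm (pod y) and rises 22 mm above the shutter plate (pod z 58.5 to 80.5 mm). At pod x = 0, y = -55 mm + joint value.
- dropper: loose dropper bottle, 35 mm across, 94 mm high, standing behind the pods; origin at the centre of its underside
- cleaner: loose tip cleaner (rounded beige hood on a green foot), 45 x 45 x 61 mm, standing behind the pods; origin at the centre of its underside
- spool: loose solder spool, 77 x 52 x 36 mm, beside the left pod; origin at the centre of its underside
- cutters: loose side cutters lying flat, 41 x 122 x 11 mm, beside the right pod; origin at the centre of the underside

How it is judged:
On the way, in this order (a step that is already met when the one before it is completed fails the run):
1. the shutter of the pod with the heat sink is pushed open (at least 52 of its 60 mm) (value of joint fin_pod_shutter above 0.052 m), for 0.2 s.
2. with the shutter still open, its sunken key is held pressed (at least 4.5 of its 6 mm) for one second (value of joint fin_pod_key above 0.0045 m and value of joint fin_pod_shutter above 0.05 m), for 1 s.
3. the shutter is shut again over the released key (within 4 mm) (value of joint fin_pod_shutter below 0.004 m and value of joint fin_pod_key below 0.001 m), for 0.2 s.
At the end, for the whole second after the job is handed in: The shutter of the pod with the heat sink is shut again (within 4 mm) and its key is up; that pod stands level within 30 mm of where it was; the other pod and its lug are within 15 mm of where they were, its key up; the four loose things are within 20 mm of where they were; all at rest (all of step 3 and value of joint box_pod_key below 0.001 m and angle between each of fin_pod, box_pod's own z axis and vertical below 0.05 rad and distance of fin_pod from where it was at the start of the episode below 0.03 m and distance of each of box_pod, box_pod_lug from where it was at the start of the episode below 0.015 m and linear speed of each of fin_pod, box_pod below 0.01 m/s and distance of each of dropper, cleaner, spool, cutters from where it was at the start of the episode below 0.02 m); the robot touches nothing.
It fails at once if the pod with the heat sink is lifted (8 mm), tipped or shoved more than 30 mm (height (world z) of fin_pod above 0.008 m or angle between fin_pod's own z axis and vertical above 0.12 rad or distance of fin_pod from where it was at the start of the episode above 0.03 m).
It fails at once if the other pod is shoved, lifted, its shutter moved (15 mm) or its key pressed (2 mm) (distance of any of box_pod, box_pod_lug from where it was at the start of the episode above 0.015 m or value of joint box_pod_key above 0.002 m).
It fails at once if one of the loose things around is moved more than 20 mm or lifted (distance of any of dropper, cleaner, spool, cutters from where it was at the start of the episode above 0.02 m).
It also fails if it takes over 48 s, if anything falls off the work surface, if the arm or the gripper's body presses on something with over 40 N, if the wrist force passes 120 N, or if a joint passes its speed limit or range.

## Working session

There is one attempt and no reset: what is moved stays moved. The work goes in short steps, each a Python script; the robot and the scene stay as the last script left them, time stands still between calls to the robot, and variables do not carry over. Pictures are saved under pics/ and viewed, at most 10 in all, crops included, and the job is handed in when it is done.

```bash
mkdir -p pics; ls; cat > h.py <<'E'
import numpy as np, cv2
from bench import manip
def cloud(cam):
    im,d=manip.grab_frame(cam); c=manip.get_calibration(cam)
    K,R,t=c["camera_matrix"],c["R"],c["t"]
    v,u=np.mgrid[:400,:640]
    P=np.stack([(u-K[0,2])/K[0,0]*d,(v-K[1,2])/K[1,1]*d,d],-1)
    X=(P-t)@R; X[d==0]=np.nan
    return im,X
def save(n,im): cv2.imwrite(f'pics/{n}.png',im[...,::-1])
E
python3 - <<'E'
from h import *
for c in("top","side"):
    im,X=cloud(c); save(c+"0",im); np.savez(c+"0.npz",im=im,X=X)
    for n in("fin_pod","fin_pod_lug","box_pod","box_pod_lug","fin_pod_well","spool","cutters","dropper","cleaner"):
        print(c,n,[(np.round(r["at"],3),round(r["confidence"],2)) for r in manip.look_for(c,n)][:3])
print(manip.current_time())
E
```

```text
bench.py
pics
top fin_pod [(array([ 0.564, -0.188,  0.051]), 0.68)]
top fin_pod_lug [(array([ 0.565, -0.218,  0.064]), 0.71)]
top box_pod [(array([0.506, 0.153, 0.057]), 0.87)]
top box_pod_lug [(array([0.496, 0.123, 0.062]), 0.84)]
top fin_pod_well [(array([ 0.571, -0.185,  0.051]), 0.6), (array([0.505, 0.154, 0.054]), 0.55)]
top spool [(array([0.42 , 0.392, 0.031]), 0.63)]
top cutters []
top dropper [(array([ 0.745, -0.016,  0.05 ]), 0.67)]
top cleaner [(array([ 0.734, -0.246,  0.051]), 0.68)]
side fin_pod [(array([ 0.573, -0.235,  0.058]), 0.67), (array([ 0.737, -0.268,  0.044]), 0.23)]
side fin_pod_lug [(array([ 0.568, -0.231,  0.059]), 0.82)]
side box_pod [(array([0.505, 0.104, 0.056]), 0.65)]
side box_pod_lug [(array([0.503, 0.11 , 0.056]), 0.64), (array([0.503, 0.102, 0.056]), 0.43)]
side fin_pod_well [(array([ 0.572, -0.238,  0.057]), 0.93), (array([ 0.566, -0.231,  0.061]), 0.19)]
side spool [(array([0.415, 0.378, 0.03 ]), 0.71)]
side cutters [(array([ 0.56 , -0.429,  0.011]), 0.55)]
side dropper [(array([ 0.75 , -0.028,  0.038]), 0.49), (array([ 0.567, -0.228,  0.058]), 0.41)]
side cleaner [(array([0.506, 0.1  , 0.055]), 0.71), (array([ 0.737, -0.265,  0.043]), 0.68)]
1.0
```

View pics/top0.png

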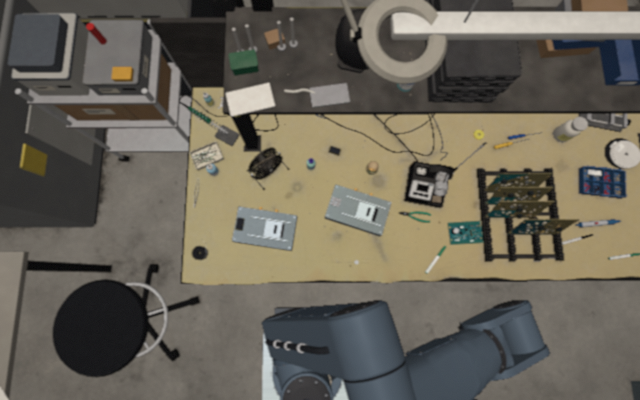

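View pics/side0.png

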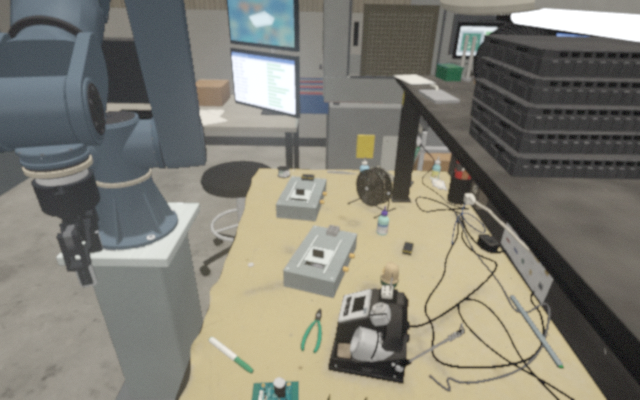

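The top view shows the fin pod at about (357,209), yawed, and the box pod at (264,228). The cutters are at (415,215), the dropper at (311,163) and the cleaner at (372,168). Next I'll fit the pod pose and look at a zoomed crop.

```bash
python3 - <<'E'
from h import *
T=np.load("top0.npz");S=np.load("side0.npz")
a=cv2.resize(T["im"][170:250,310:430],(780,520),interpolation=cv2.INTER_CUBIC); save("ct",a)
b=cv2.resize(S["im"][215:305,270:390],(780,585),interpolation=cv2.INTER_CUBIC); save("cs",b)
for nm,D in(("top",T),("side",S)):
    X=D["X"]
    m=(np.abs(X[...,0]-.565)<.12)&(np.abs(X[...,1]+.185)<.16)
    h=m&(X[...,2]>.045)&(X[...,2]<.066)
    p=X[h]; r=cv2.minAreaRect(p[:,:2].astype(np.float32)); print(nm,h.sum(),np.median(p[:,2]),r)
    q=X[m&(X[...,2]>.066)&(X[...,2]<.1)];print(len(q),np.round(q[:40],3).tolist())
    print("table",np.nanmedian(X[m&(X[...,2]<.02)][:,2]))
E
```

```text
top 1990 0.05601719711824987 ((0.5732712745666504, -0.19006484746932983), (0.22027993202209473, 0.13176169991493225), 71.47682189941406)
44 [[0.62, -0.096, 0.07], [0.612, -0.099, 0.071], [0.613, -0.11, 0.068], [0.608, -0.091, 0.075], [0.608, -0.102, 0.075], [0.604, -0.113, 0.074], [0.605, -0.125, 0.07], [0.601, -0.095, 0.07], [0.602, -0.106, 0.067], [0.6, -0.117, 0.074], [0.597, -0.117, 0.072], [0.594, -0.099, 0.068], [0.594, -0.11, 0.07], [0.591, -0.092, 0.066], [0.59, -0.103, 0.069], [0.59, -0.239, 0.066], [0.586, -0.113, 0.069], [0.582, -0.117, 0.071], [0.573, -0.225, 0.078], [0.573, -0.229, 0.079], [0.572, -0.231, 0.085], [0.569, -0.225, 0.08], [0.569, -0.229, 0.078], [0.567, -0.223, 0.069], [0.565, -0.225, 0.081], [0.565, -0.228, 0.084], [0.562, -0.221, 0.077], [0.561, -0.224, 0.084], [0.562, -0.229, 0.077], [0.559, -0.221, 0.077], [0.558, -0.224, 0.083], [0.556, -0.219, 0.07], [0.554, -0.221, 0.08], [0.554, -0.224, 0.081], [0.55, -0.217, 0.083], [0.552, -0.222, 0.073], [0.55, -0.224, 0.084], [0.548, -0.218, 0.072], [0.547, -0.221, 0.078], [0.531, -0.207, 0.067]]
table 0.0005733
[... 428 characters left out ...]
, 0.069], [0.59, -0.099, 0.066], [0.593, -0.099, 0.066], [0.596, -0.102, 0.068], [0.598, -0.103, 0.069], [0.604, -0.101, 0.067], [0.607, -0.1, 0.067], [0.613, -0.098, 0.066], [0.615, -0.101, 0.068], [0.59, -0.105, 0.067], [0.593, -0.106, 0.067], [0.595, -0.109, 0.069], [0.598, -0.109, 0.069], [0.604, -0.106, 0.068], [0.607, -0.107, 0.068], [0.612, -0.109, 0.07], [0.587, -0.113, 0.068], [0.59, -0.11, 0.066], [0.593, -0.114, 0.069], [0.595, -0.115, 0.069], [0.601, -0.11, 0.067], [0.604, -0.11, 0.067], [0.609, -0.111, 0.068], [0.612, -0.112, 0.068], [0.584, -0.116, 0.067], [0.587, -0.116, 0.067], [0.59, -0.119, 0.069], [0.593, -0.119, 0.069], [0.595, -0.119, 0.069]]
table -0.0012284564528469528
```

View pics/ct.png

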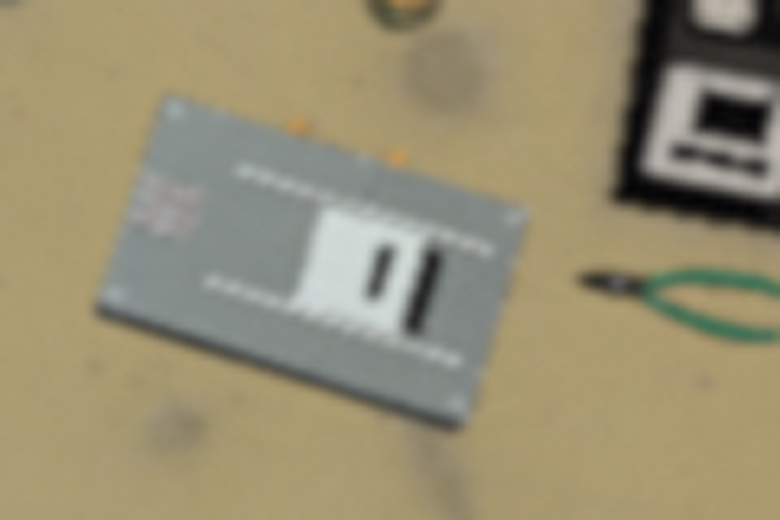

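View pics/cs.png

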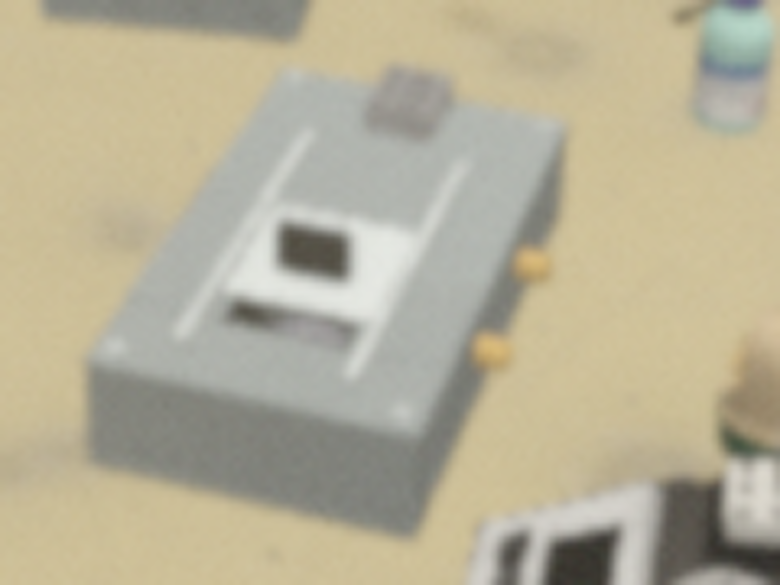

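The crops show the heat sink at the +y end and the brass terminals on the far side, so pod yaw is about −18.4°. The lug puts the shutter about 20 mm open, with a dark strip of the well showing on its −y side. Both cameras agree on the pose. Next: close the fingers, approach the −y face of the lug and push with a force guard.

```bash
cat >> h.py <<'E'
yaw=np.deg2rad(71.65-90); C=np.array([.5722,-.1915])
px=np.array([np.cos(yaw),np.sin(yaw)]); py=np.array([-np.sin(yaw),np.cos(yaw)])
ROT=np.array([[py[0],px[0],0],[py[1],px[1],0],[0,0,-1.]])
def W(x,y,z): return np.r_[C+x*px+y*py,z]
def F(): # force in pod axes
    f=np.array(manip.current_force()); return np.array([f[:2]@px,f[:2]@py,f[2]])
def push(y0,y1,z,step,lim,f0,x=0,v=.05):
    y=y0; s=np.sign(y1-y0)
    while (y1-y)*s>1e-6:
        y=y+s*min(step,abs(y1-y)); manip.move_l(W(x,y,z),max_speed=v)
        f=F()-f0
        print(round(y,4),np.round(f,1),round(manip.current_time(),2))
        if abs(f[1])>lim: break
    return y
E
python3 - <<'E'
from h import *
for s in(1,-1):
    R=ROT.copy(); R[:,:2]*=s
    print(s,np.round(manip.inverse_kinematics(W(0,-.064,.15),R),2))
manip.set_gripper(0.0)
manip.move_ptp(W(0,-.064,.15),ROT)
print(manip.current_time(),manip.current_qpos())
f0=F(); print(f0)
manip.move_l(W(0,-.064,.068),max_speed=.1)
print(manip.current_time(),F()-f0,manip.current_ee_pos()-W(0,-.064,.068))
im,X=cloud("side"); save("cs1",cv2.resize(im[195:305,250:400],(750,550),interpolation=cv2.INTER_CUBIC))
np.save("f0.npy",f0)
E
```

```text
1 [-0.51  0.54  1.57 -0.    1.03 -0.19]Traceback (most recent call last):
  File "<stdin>", line 4, in <module>
    return _wrapfunc(a, 'round', decimals=decimals, out=out)
    return _wrapit(obj, method, *args, **kwds)
    result = getattr(arr, method)(*args, **kwds)
TypeError: unsupported operand type(s) for *: 'NoneType' and 'float'
```

Only the first orientation is reachable, so I'll use it.

```bash
python3 - <<'E'
from h import *
manip.set_gripper(0.0)
manip.move_ptp(W(0,-.064,.15),ROT)
print(manip.current_time())
f0=F(); print(f0)
manip.move_l(W(0,-.064,.068),max_speed=.1)
print(manip.current_time(),F()-f0,manip.current_ee_pos()-W(0,-.064,.068))
im,X=cloud("side"); save("cs1",cv2.resize(im[195:305,250:400],(750,550),interpolation=cv2.INTER_CUBIC))
np.save("f0.npy",f0)
E
```

```text
3.4
[-0.25696491  0.52098373  0.91490174]
4.3667 [ 0.09622583 -0.23342443  0.10684474] [ 0.00034865 -0.00022146  0.00062629]
```

View pics/cs1.png

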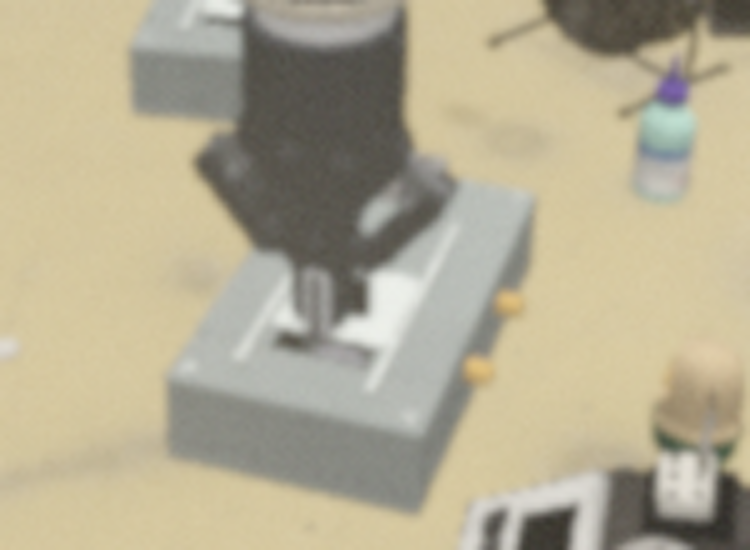

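The fingers at (318,320) are just in front of the lug, whose right edge shows at (355,290). Now push.

```bash
python3 - <<'E'
from h import *
f0=np.load("f0.npy")
y=push(-.064,-.024,.068,.02,4,f0,v=.05)
y=push(y,-.004,.068,.003,4,f0,v=.03)
print(manip.current_ee_pos(),W(0,y,.068))
manip.dwell(.2)
print([(np.round(r["at"],3),r["confidence"]) for r in manip.look_for("side","fin_pod_lug")])
im,X=cloud("side"); save("cs2",cv2.resize(im[195:305,250:400],(750,550),interpolation=cv2.INTER_CUBIC))
E
```

```text
-0.044 [-0.2  0.5 -0.2] 4.97
-0.024 [ 0.3 -0.6  0.1] 5.52
-0.021 [ 0.3 -0.2 -0.9] 5.77
-0.018 [ 0.6 -0.9 -1.2] 6.02
-0.015 [-0.1 -1.8 -1.1] 6.27
-0.012 [-0.3 -0.6 -0.8] 6.52
-0.009 [ 0.  -2.2 -0.6] 6.77
-0.006 [-0.  -8.6 -0.6] 7.02
[ 0.57009998 -0.19815531  0.06804915] [ 0.57031107 -0.19719491  0.068     ]
[(array([ 0.582, -0.229,  0.059]), 0.68)]
```

View pics/cs2.png

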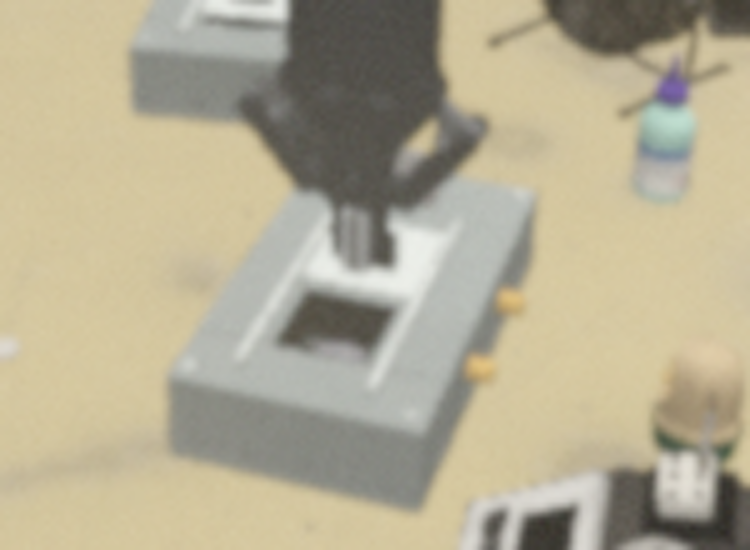

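The shutter is fully open (8.6 N at the stop) and the well at (340,320) is clear. The pod hasn't moved. Now press the key.

```bash
python3 - <<'E'
from h import *
manip.move_l(W(0,-.015,.068),max_speed=.05)
manip.move_l(W(0,-.0445,.09),max_speed=.1)
f0=F()
manip.move_l(W(0,-.0445,.045),max_speed=.06); print(F()-f0)
manip.move_l(W(0,-.0445,.036),max_speed=.04)
z=.036; zmin=.024
while z>zmin:
    z-=.001; manip.move_l(W(0,-.0445,z),max_speed=.02); f=F()-f0
    print(round(z,4),round(manip.current_ee_pos()[2],4),np.round(f,1),round(manip.current_time(),2))
    if f[2]>9 or np.abs(f[:2]).max()>6: break
manip.dwell(1.0); print(F()-f0,manip.current_ee_pos()[2]); manip.dwell(1.0); print(F()-f0,manip.current_time())
E
```

```text
[-0.1484246  -0.2489692  -0.82341726]
0.035 0.035 [-0.9 -0.4 -1. ] 9.69
0.034 0.034 [-2.   0.5 -0.3] 9.94
0.033 0.0331 [-1.4 -0.3  1.9] 10.19
0.032 0.0321 [-0.8 -0.7  0.6] 10.44
0.031 0.0311 [-0.1 -0.7  1.6] 10.69
0.03 0.03 [-1.  -0.4  3. ] 10.94
0.029 0.029 [-0.7 -0.6  3.2] 11.19
0.028 0.028 [-0.7 -0.5  3.8] 11.44
0.027 0.0271 [-1.7 -0.4  5.4] 11.69
0.026 0.0269 [-3.1 -0.7 13.4] 11.94
[-4.3418559   0.55147292 14.13530263] 0.02693410718841817
[-4.27006218 -0.0336531  13.98881092] 13.9417
```

The key bottomed at z = 0.027 and held for 2 s. Next: retract, go round to the +y side of the lug and push the shutter shut.

```bash
python3 - <<'E'
from h import *
manip.move_l(W(0,-.0445,.06),max_speed=.05)
manip.move_l(W(0,-.0445,.11),max_speed=.1)
manip.move_l(W(0,.038,.11),max_speed=.1)
f0=F()
manip.move_l(W(0,.038,.068),max_speed=.06); print(F()-f0)
y=push(.038,-.027,.068,.0217,5,f0,v=.05)
y=push(y,-.048,.068,.003,5,f0,v=.03)
manip.move_l(W(0,y+.012,.068),max_speed=.05)
manip.move_l(W(0,y+.012,.16),max_speed=.1)
manip.move_ptp([.3,-.35,.25],ROT)
im,X=cloud("side"); save("cs3",cv2.resize(im[150:370,250:450],(545,600),interpolation=cv2.INTER_CUBIC))
im,X=cloud("top")
for n in("fin_pod","fin_pod_lug","box_pod","box_pod_lug"): print(n,[np.round(r["at"],3) for r in manip.look_for("top",n)][:2])
m=(np.abs(X[...,0]-.565)<.12)&(np.abs(X[...,1]+.185)<.16)&(X[...,2]>.045)&(X[...,2]<.066)
print(cv2.minAreaRect(X[m][:,:2].astype(np.float32)),manip.current_time())
q=X[(np.linalg.norm(X[...,:2]-W(0,-.04,0)[:2],axis=-1)<.04)&(X[...,2]>.072)]
print(len(q),((q[:,:2]-C)@py).mean())
E
```

```text
[1.28833565 0.81779306 0.26141742]
0.0163 [0.1 0.1 0.4] 17.83
-0.0054 [ 0.5  0.7 -0.1] 18.42
-0.027 [0.  0.4 0.7] 19.0
-0.03 [0.1 0.2 0.6] 19.25
-0.033 [1.  0.5 1. ] 19.5
-0.036 [ 1.3  1.  -0.4] 19.75
-0.039 [0.5 6.  1.3] 20.0
fin_pod [array([ 0.566, -0.19 ,  0.056])]
fin_pod_lug [array([ 0.558, -0.232,  0.065])]
box_pod [array([0.506, 0.153, 0.055])]
box_pod_lug [array([0.496, 0.127, 0.06 ])]
((0.573280930519104, -0.18968644738197327), (0.22056397795677185, 0.13224010169506073), 71.35212707519531) 22.9333
19 -0.05207125121702185
```

View pics/cs3.png

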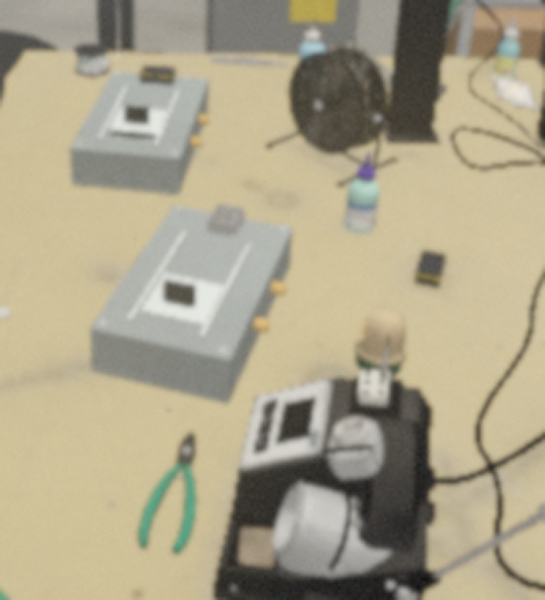

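The picture shows the plate fully over the well, with no dark strip left at (185,300), and both pods and the loose things in place. The two contact points are about 60 mm apart, which matches the full travel.

```bash
python3 -c "
from bench import manip
manip.dwell(.3);print(manip.sign_off())"
```

```text
the job is handed in; nothing more can be done
None
```

The job is handed in: I opened the heat-sink pod's shutter to its stop, held the reset key at the bottom for 2 s, and pushed the shutter fully shut again; the last pictures showed both pods and the loose things in place, though sign-off returned no verdict.

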